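# Walk a stuck mould insert back to its stop with light mallet taps

## Robot

A 6-joint arm with a two-finger parallel gripper is mounted at the origin on the work surface. World frame = base frame: x ahead of the robot, y to its left, z up, the work surface at z = 0. Lengths are in m, angles in rad, forces in N, time in s.
With the tool pointing down it reaches from about 0.3 to 0.875 m from the base axis. Payload 4.2 kg.
Tool frame: the origin (TCP) lies on the mounting face of the last link; the fingertips stand 173 mm ahead of it and the grasp point (between the pads) lies 155 mm ahead of it; z points along the fingers, x is the direction in which the jaws open and shut, and the axes are right-handed (so a half turn about z gives the same grasp; the last joint's range is limited). The gripper opens to 85 mm and grips with 20 to 120 N. Pads are 22 mm wide; open, the fingers measure 114 mm over their backs; the gripper's body (76 mm by 85 mm) begins 54 mm behind the grasp point. The pads swing forward as they close: fully open they stand 13 mm farther back than shut.
Start: joints at [-0.02, 0.32, 1.565, -0, 1.257, -0.02], TCP at [0.575, 0, 0.405] pointing down, gripper open.
Joint ranges: [-3.11, 3.11], [-0.84, 2.01], [0.21, 2.61], [-1.34, 4.49], [0.05, 2.63], [-2.56, 2.56]. Speed limits (rad/s): [2.57, 2.57, 3.14, 3.14, 3.14, 3.14].

## Interface

Orientations are given as a unit quaternion [w, x, y, z].
In Python, from station import status, optics, manip gives the robot as it stands. The module is installed in compiled form; this text tells all that it offers.
- The arm moves only by the shell command python3 -m creep 'ROWS' [FORCE]. ROWS is JSON, a list of rows, each a list of 7 numbers: the opening, from 0 (shut) to 1 (fully open), then the shift along the tool's x, y, z in cm, then the turn, a rotation vector about the tool's x, y, z in degrees. A call has exactly 5 rows; each row is the pose to reach, as a shift and turn from the pose commanded when the call began, along the tool's axes at that moment; what a row does not reach only later rows make up. A row lasts 1/10 s, in which the tool goes at most 50 mm and 8.59 degrees, less where a joint would pass 70% of its speed; a pose out of reach is approached as far as the arm can. A call with a gripper value outside its range is refused whole. The fingers move at their own pace and stop on an object; FORCE is the grip in N (left out, the last holds). Time passes only in rows, so rows that repeat a pose let the fingers close, or fill a call up. It gives the time, the measured TCP pose, the force and the opening at its end, in the units of the state.
- status.get_obs(): the state, without advancing time (a new reading comes with each control period).
- optics.capture(name): name is "scene" or "side" or "wrist"; returns (picture, depth): 400x640x3 uint8, red, green, blue; 400x640 float32, m along the optical axis (not along the pixel's ray), 0 where there is no reading.
- optics.camera_params(name): a dict with "intrinsics" (3x3 intrinsics, pixels), "world_from_camera" (4x4, takes a point from camera to world coordinates). Camera axes: x right, y down, z forward; pixel columns grow to the right and rows downward; lengths in m; the calibration is good to about 2 mm. A picture is of the moment at which its call begins: read the wrist's pose just before it. camera_params takes no time and is no camera call; for the wrist camera it gives the pose at the moment of the call.
- manip.close_job(): hands the job in, once; it reports no verdict.
Trained networks look in the newest picture that a camera, given by its name, has taken for a name from the list of things; names that differ only in an ending like _2 or _b are one class to them, and where a whole thing is asked for, a point or a joint stands for the part that bears it (a point fixed in the world has none). Each returns a list of dicts, best first, with "confidence" (0 to 1); they miss things now and then, are a little off and sometimes report something else, mostly with a low value. They report only what shows in the picture. A call takes as long as a camera call. They do not tell look-alikes from the thing itself.
- optics.masks_of(camera, target): "pixels" (400x640 bool, what is visible of it) and "at" ([column, row] in pixels, amid what is visible of it).
The state is a dict: "time_s": time; "qpos": joint angles; "joint_vel": joint speeds; "tau": joint torques, N m; "tool_pos": TCP position; "tcp_rot": TCP orientation; "ft_force": force on the tool from outside, world axes, zero at the start; "wrist_torque": the same for the moment, N m; "finger_gap": finger opening in m.
Only numpy, scipy, OpenCV 4.12 (cv2) and the standard library are available. Lean on these libraries where they do the work, as an engineer would, in place of code of your own. Each camera call takes 0.05 s, during which the arm holds its last target. There are 200 camera calls.

## Task

The aluminium insert is stuck part-way along its steel mould frame. Take the round mallet from its cradle and, reaching in under the lamp bar, walk the insert back with light taps on the left and right of its front face in turn (blows on one side alone only wedge it), until it sits square against the stop bar at the rear. Touch the insert with the mallet only, leave the other things on the counter where they are, and put the mallet back in its cradle.

Things in the scene. Friction and masses are not known exactly. Their poses are not given: they have to be found in the camera images.
- mould: Steel mould frame on a 50 mm wooden plinth, fixed on the counter. Origin: centre of its underside; x runs along its channel, from the open front (nearest the robot) to the rear stop bar; y left, z up. Bed: x -110 to 130 mm, y -160 to 160, top at z 58 mm. Side rails along x: inner faces at y -92.5 and +92.5 mm, tops at z 82 mm; they run x -80 to 110.
- stop_bar (a point): Middle of the upper front edge of the mould's rear stop bar, a steel bar across the channel. Its front face is at x +90 mm, its top at z 104 mm in the mould's frame.
- pillar (a point): Top centre of the fixed gate pillar, 28 mm wide (y -14 to 14), x -70 to -35 mm, top z 112 mm in the mould's frame. It blocks the middle of the insert's front face, so only the left and right thirds can be struck.
- lamp_bar (a point): Middle of the lower front edge of a fixed lamp bar across the mould: x -50 to -10 mm, y -157 to 157, z 238 to 293 in the mould's frame; its arms at y -150 and +150 (14 mm thick, z 271 to 285) run back to posts at x 115. An upright gripper would hit it: mallet and gripper must lean about 27 degrees, head forward, to get beneath.
- insert_centre (a point): Centre of the aluminium insert, a loose 1.1 kg block 75 (x) by 180 (y) by 45 mm high, three round impressions on top. It lies on the bed between the rails, 2.5 mm play each side, axes as the mould's when square. Home against the stop bar, its centre is at x +52.5 mm in the mould's frame, z 80.5; it starts 27 to 38 mm short and up to 1.5 degrees askew.
- strike_left (a point): Good striking point on the left (+y) of the insert's front face: x -37.5, y +60 mm from its centre, 90 mm above the counter. A light blow (the side drags with 3 to 7 N) moves that side alone, the other staying; at about 5 degrees askew the insert wedges between the rails, and a blow on the other side frees it.
- strike_right (a point): The same on the right: x -37.5, y -60 mm from the insert's centre, 90 mm above the counter.
- mallet_grip (a point): Grip point on the axis of the mallet: white nylon barrel head (60 mm diameter, 80 mm long, lower edge rounded), then a wooden handle of square section, 24 x 24 mm, sides along its x and y; 195 mm overall, 0.28 kg. z runs along it from head to handle: the head's end face is at z -160 mm from here, the top of the head at -80, the handle's end at +35.
- mallet_end (a point): Centre of the end face of the mallet's head; same axes as mallet_grip. The head's radius is 18 mm at the end face, 25 mm at z 4 mm, 30 mm from z 14 to 70 mm. With the mallet leaning 27 degrees, head forward, its foremost point is 20 mm ahead of and 15 to 26 mm above this point, its lowest about 8 mm below it.
- cradle: Wooden cradle fixed on the counter, holding the leaning mallet. Origin: centre of its underside, x to the rear. A V trough 82 mm long, leaning 27 degrees from vertical with its upper end to the front (-x), open to the rear and above. The head lies in it, its end face on a foot board, centred at x 0, y 0, z 90 mm; the axis goes up along (-0.454, 0, 0.891).
- flux_jar: Bystander: glass jar 60 mm wide, 75 mm high. Origin under its centre.
- brush: Bystander: brush lying flat. Origin at its underside.
- sizing_cone: Bystander: slim steel cone on a 60 mm foot, 100 mm high. Origin under its centre.
- driver: Bystander: screwdriver lying flat. Origin at its underside.
- wrench: Bystander: wrench lying flat. Origin at its underside.
- bangle: Bystander: copper bangle lying flat, 68 mm wide, 12 mm high. Origin under its centre.
- rest_grip (a point): Where the mallet's grip point lies when the mallet stands in its cradle (a point of the cradle, 160 mm up the trough's axis); its z axis runs up along the trough.
Things that resemble listed ones, but are neither listed nor needed, are in the scene too. Leave any purple or turquoise look-alike of the part that bears mallet_grip alone.

How it is judged:
By the outcome, as a careful person would: the job done as asked, in the order asked, and still so for the second after the job is handed in, with the robot touching nothing.
It also fails if it takes over 72 s, if anything falls off the work surface, if the arm or the gripper's body presses on something with over 40 N, if the wrist force passes 120 N, or if a joint passes its speed limit or range.

## Working session

There is one attempt and no reset: what is moved stays moved. The work goes in short steps, Python scripts to look and compute and a shell command to move; the robot and the scene stay as the last step left them, time stands still between calls to the robot, and variables do not carry over. Pictures are saved under pics/ and viewed, on a budget of 10 in all, crops included, one or two more only if the job needs it, and the job is handed in when it is done.

```bash
mkdir -p pics; ls; cat > h.py <<'E'
import numpy as np, cv2
from scipy.spatial.transform import Rotation as R
from station import status, optics, manip
def cap(n):
    P=optics.camera_params(n); im,d=optics.capture(n); return im,d,np.array(P["intrinsics"]),np.array(P["world_from_camera"])
def cloud(d,K,T):
    v,u=np.mgrid[:400,:640]; p=np.stack([(u-K[0,2])/K[0,0]*d,(v-K[1,2])/K[1,1]*d,d],-1)
    return p@T[:3,:3].T+T[:3,3]
def save(im,name): cv2.imwrite('pics/'+name,cv2.cvtColor(im,cv2.COLOR_RGB2BGR))
def tcp():
    o=status.get_obs(); q=o["tcp_rot"]; return np.array(o["tool_pos"]),R.from_quat([q[1],q[2],q[3],q[0]]),o
E
python3 - <<'E'
from h import *
np.set_printoptions(precision=3,suppress=True)
for n in ["scene","side"]:
    im,d,K,T=cap(n); save(im,n+'0.png'); C=cloud(d,K,T); np.save(n+'0.npy',C)
    print(n,T[:3,3],T[:3,2])
    for t in ["mould","insert_centre","mallet_grip","cradle","lamp_bar","flux_jar","brush","sizing_cone","driver","wrench","bangle"]:
        for m in optics.masks_of(n,t)[:4]:
            p=C[m["pixels"]&(d>0)]; print(t,round(m["confidence"],2),m["at"],m["pixels"].sum(),np.median(p,0) if len(p) else None,p.min(0),p.max(0))
print(tcp()[2])
E
```

```text
pics
scene [ 1.294 -0.087  0.844] [-0.73   0.202 -0.653]
mould 0.89 [202.4, 258.8] 14934 [ 0.662 -0.192  0.085] [ 0.176 -0.47  -0.004] [0.759 0.016 0.297]
mould 0.21 [362.5, 280.4] 651 [0.754 0.173 0.061] [0.712 0.149 0.004] [0.769 0.205 0.079]
insert_centre 0.71 [212.0, 270.9] 2602 [ 0.66  -0.18   0.103] [ 0.558 -0.268  0.057] [ 0.713 -0.087  0.109]
insert_centre 0.59 [209.8, 233.8] 348 [ 0.434 -0.195  0.02 ] [ 0.385 -0.257 -0.002] [ 0.459 -0.061  0.031]
mallet_grip 0.97 [298.5, 199.9] 649 [0.372 0.098 0.037] [ 0.299  0.011 -0.003] [0.648 0.146 0.325]
mallet_grip 0.92 [464.7, 247.6] 1012 [0.725 0.482 0.04 ] [ 0.627  0.367 -0.002] [0.763 0.598 0.069]
mallet_grip 0.88 [339.9, 208.8] 1117 [0.601 0.167 0.165] [ 0.178  0.142 -0.002] [0.643 0.297 0.271]
mallet_grip 0.52 [210.7, 235.0] 318 [ 0.436 -0.195  0.021] [ 0.414 -0.251  0.007] [ 0.46  -0.058  0.031]
cradle 0.82 [343.8, 246.8] 2189 [0.637 0.15  0.015] [ 0.399  0.11  -0.003] [0.722 0.288 0.164]
lamp_bar 0.81 [205.5, 256.8] 14952 [ 0.658 -0.194  0.085] [ 0.177 -0.462 -0.004] [0.759 0.015 0.297]
flux_jar 0.9 [362.0, 282.2] 708 [0.753 0
[... 2075 characters left out ...]
95.9, 194.5] 31 [0.652 0.076 0.097] [0.646 0.065 0.083] [0.659 0.08  0.102]
driver 0.85 [411.1, 189.8] 306 [ 0.424 -0.186  0.018] [ 0.405 -0.263 -0.006] [ 0.451 -0.063  0.03 ]
bangle 0.7 [290.6, 244.5] 2719 [0.583 0.2   0.014] [ 0.522  0.019 -0.006] [0.737 0.239 0.196]
{'time_s': 1.2, 'qpos': array([-0.02 ,  0.32 ,  1.565, -0.   ,  1.257, -0.02 ]), 'joint_vel': array([-0.001,  0.001,  0.   ,  0.   ,  0.   ,  0.   ]), 'tau': array([ -0.003, -41.542, -23.443,  -0.   ,   0.   ,   0.   ]), 'tool_pos': array([ 0.575, -0.   ,  0.405]), 'tcp_rot': array([0., 1., 0., 0.]), 'ft_force': array([-0.027,  0.521, -0.161]), 'wrist_torque': array([-0.041, -0.03 ,  0.024]), 'finger_gap': 0.08540217557966838}
```

View pics/scene0.png

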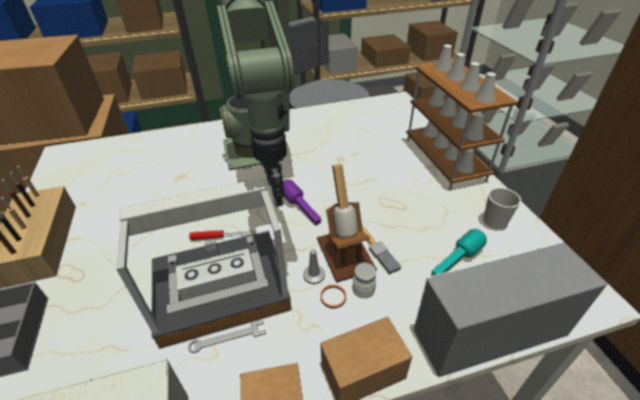

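View pics/side0.png

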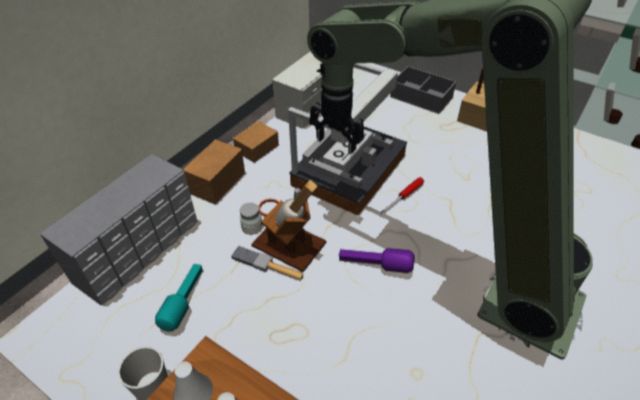

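Mallet candidates are: the white head with wooden handle in the cradle, scene (342,200); a purple one lying at (302,200); and a turquoise one lying at (460,250). By the description it's the white one. Next I fit its pose, along with the mould's and the insert's.

```bash
cat > fit.py <<'E'
from h import *
from scipy.optimize import least_squares
a=np.radians(27)
def mallet_res(P,end,yaw,tilt=a,roll=0):
    # axis up and toward -x of cradle
    Rm=R.from_euler('z',yaw)*R.from_euler('y',-tilt); q=Rm.inv().apply(P-end)
    s=q[:,2]; r=np.hypot(q[:,0],q[:,1]); b=np.maximum(abs(q[:,0]),abs(q[:,1]))
    res=np.where(s<78,r-.030,b-.012); ok=((s>14)&(s<195)); 
    res=np.where(s<0.078,r-.030,np.where(s<.195,b-.012,s-.195)); res=np.where(s<0.014,0.0,res); return res,s
E
python3 - <<'E'
from fit import *
np.set_printoptions(precision=4,suppress=True)
S=np.load('scene0.npy'); D=np.load('side0.npy')
for nm,C in (('scene',S),('side',D),('both',None)):
    if C is None: P=np.vstack([S.reshape(-1,3),D.reshape(-1,3)])
    else: P=C.reshape(-1,3)
    # mallet: points above cradle region
    M=P[(abs(P[:,0]-.595)<.11)&(abs(P[:,1]-.17)<.09)&(P[:,2]>.17)&(P[:,2]<.28)]
    f=least_squares(lambda p:np.clip(mallet_res(M,np.array([p[0],p[1],.09]),p[2])[0],-.01,.01),[.65,.16,0.],loss='soft_l1',f_scale=.002,x_scale=[.01,.01,.1])
    r=mallet_res(M,np.array([*f.x[:2],.09]),f.x[2])[0]
    print(nm,len(M),'mallet end',f.x[:2],'yaw',np.degrees(f.x[2]),'med|r|',np.median(abs(r)))
    # lamp bar top
    L=P[(P[:,2]>.289)&(P[:,2]<.298)&(P[:,0]>.4)&(P[:,0]<.8)&(P[:,1]>-.45)&(P[:,1]<.06)]
    print(' lamp',len(L),cv2.minAreaRect((L[:,:2]*1000).astype(np.float32)), np.median(L[:,2]))
    I=P[(P[:,2]>.098)&(P[:,2]<.109)&(P[:,0]>.5)&(P[:,0]<.8)&(P[:,1]>-.45)&(P[:,1]<.03)]
    print(' top',len(I),I.min(0),I.max(0))
    B=P[(P[:,2]>.052)&(P[:,2]<.064)&(P[:,0]>.45)&(P[:,0]<.85)&(P[:,1]>-.45)&(P[:,1]<.03)]
    print(' bed',len(B),cv2.minAreaRect((B[:,:2]*1000).astype(np.float32)))
E
```

```text
scene 485 mallet end [0.6477 0.168 ] yaw -3.6929479753149237 med|r| 0.001860889266257191
 lamp 1822 ((595.2897338867188, -160.33837890625), (350.3642272949219, 79.4649429321289), 84.25296020507812) 0.29340918469227706
 top 2906 [ 0.5598 -0.3314  0.098 ] [ 0.75   -0.0194  0.109 ]
 bed 4349 ((632.0797119140625, -178.7225341796875), (244.7085723876953, 320.1231994628906), 2.056675434112549)
side 351 mallet end [ 0.4869 -0.1213] yaw -335.24945051383975 med|r| 0.3016518328465526
 lamp 789 ((570.7881469726562, -157.94363403320312), (350.37359619140625, 148.7861785888672), 89.01931762695312) 0.29200734001856155
 top 821 [ 0.5485 -0.2667  0.098 ] [ 0.7358 -0.0123  0.1089]
 bed 2453 ((626.9451904296875, -176.50611877441406), (240.78675842285156, 327.0910339355469), 0.9049713611602783)
both 836 mallet end [0.6443 0.1893] yaw 12.238032401884267 med|r| 0.0046273795203401885
 lamp 2611 ((574.6485595703125, -159.6537628173828), (351.6334228515625, 151.73703002929688), 89.94622802734375) 0.2930935572184863
 top 3727 [ 0.5485 -0.3314  0.098 ] [ 0.75   -0.0123  0.109 ]
 bed 6802 ((631.194580078125, -175.86695861816406), (246.1905517578125, 327.9409484863281), 1.8501428365707397)
```

```bash
python3 - <<'E'
from h import *
# crops enlarged (one picture): mallet crop
im=cv2.imread('pics/scene0.png')[150:290,270:420]
im2=cv2.imread('pics/side0.png')[160:290,230:370]
a=cv2.resize(im,None,fx=3,fy=3,interpolation=cv2.INTER_CUBIC)[:390]; b=cv2.resize(im2[:, :116],None,fx=3,fy=3,interpolation=cv2.INTER_CUBIC)
cv2.imwrite('pics/crop0.png',np.hstack([a[:390],b[:390]]))
E
```

```text
(no output)
```

View pics/crop0.png

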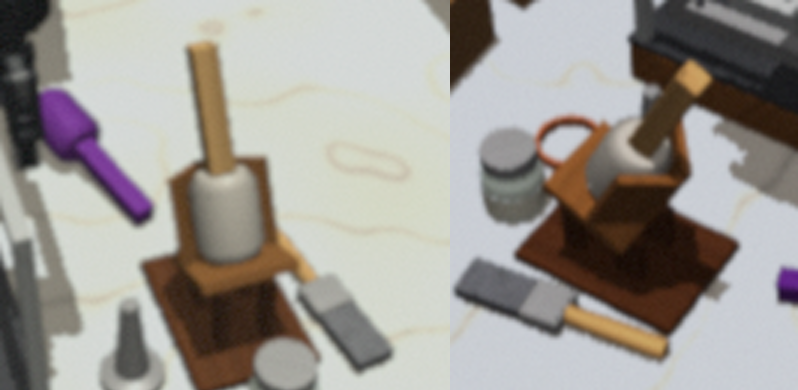

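The crop confirms it: white head in the trough, square wooden handle up. I'll clean the cloud of flying pixels and refit.

```bash
cat >> fit.py <<'E'
def clean(C,P_T=None):
    # drop pixels at depth jumps: neighbours farther than 8 mm away in 3D on any side (3x3)
    ok=np.ones(C.shape[:2],bool)
    for dv,du in((0,1),(0,-1),(1,0),(-1,0)):
        n=np.linalg.norm(C-np.roll(C,(dv,du),(0,1)),axis=2); ok&=n<.02
    return C[ok]
def fit_mallet(M,z=.09,tilt=a):
    best=None
    for y0 in np.radians([-25,-12,0,12,25]):
        x0=np.median(M,0); g=[x0[0]+.05,x0[1],y0]
        f=least_squares(lambda p:np.clip(mallet_res(M,np.array([p[0],p[1],z]),p[2],tilt)[0],-.015,.015),g,loss='soft_l1',f_scale=.001,x_scale=[.01,.01,.1])
        if best is None or f.cost<best.cost: best=f
    return best
E
python3 - <<'E'
from fit import *
np.set_printoptions(precision=4,suppress=True)
S=clean(np.load('scene0.npy')); D=clean(np.load('side0.npy'))
for nm,P in (('scene',S),('side',D),('both',np.vstack([S,D]))):
    M=P[(abs(P[:,0]-.595)<.09)&(abs(P[:,1]-.17)<.06)&(P[:,2]>.172)&(P[:,2]<.275)]
    for tl in (25,27,29):
        f=fit_mallet(M,tilt=np.radians(tl)); r=mallet_res(M,np.array([*f.x[:2],.09]),f.x[2],np.radians(tl))[0]
        print(nm,tl,len(M),f.x[:2],np.degrees(f.x[2]),f.cost*1e6,np.median(abs(r)))
    H=P[(abs(P[:,0]-.595)<.09)&(abs(P[:,1]-.17)<.06)&(P[:,2]>.185)&(P[:,2]<.262)]
    for z in np.arange(.19,.26,.015):
        q=H[abs(H[:,2]-z)<.0075]; print(' z%.3f'%z,q.mean(0) if len(q) else '',np.ptp(q[:,:2],0) if len(q) else '')
    B=P[(P[:,2]>.052)&(P[:,2]<.064)&(P[:,0]>.45)&(P[:,0]<.85)&(P[:,1]>-.45)&(P[:,1]<.03)]
    print(' bed',cv2.minAreaRect((B[:,:2]*1000).astype(np.float32)))
    L=P[(P[:,2]>.286)&(P[:,2]<.298)&(P[:,0]>.56)&(P[:,0]<.65)&(P[:,1]>-.45)&(P[:,1]<.03)]
    print(' lamp',len(L),cv2.minAreaRect((L[:,:2]*1000).astype(np.float32)))
E
```

```text
scene 25 361 [0.6164 0.1739] 2.306818086468992 296.1838850326683 0.0010890184975268415
scene 27 361 [0.6218 0.1743] 2.522918737836706 225.65129878957583 0.0008261420493316379
scene 29 361 [ 1.109  -0.1885] 90.22082722080413 0.0 0.0
 z0.190 [0.5823 0.1685 0.1914] [0.018  0.0219]
 z0.205 [0.5755 0.1675 0.2054] [0.0172 0.0209]
 z0.220 [0.5678 0.1686 0.2197] [0.0207 0.0214]
 z0.235 [0.5603 0.1676 0.2356] [0.0204 0.0211]
 z0.250 [0.5523 0.1677 0.2501] [0.0239 0.0216]
 bed ((634.42529296875, -178.65284729003906), (239.90435791015625, 315.3067626953125), 1.94634211063385)
 lamp 1798 ((611.1258544921875, -162.86524963378906), (341.7401428222656, 76.79805755615234), 89.95994567871094)
side 25 276 [0.6157 0.1749] 1.9383608345560617 338.59351364504215 0.0011264927886377226
side 27 276 [0.62  0.174] 1.092895534971905 291.96793485207945 0.0010689651730204346
side 29 276 [0.6226 0.1745] 1.5034876670565052 224.2609896175861 0.0010457038330003608
 z0.190 [0.5661 0.1848 0.1906] [0.0248 0.0054]
 z0.205 [0.5598 0.185  0.2048] [0.0273 0.0056]
 z0.220 [0.5513 0.1848 0.2203] [0.0262 0.0059]
 z0.235 [0.544
[... 246 characters left out ...]
8782653808594, 73.49246978759766), 87.60781860351562)
both 25 637 [0.6163 0.1741] 1.4987982946984952 660.0708173124474 0.0012008996506644304
both 27 637 [0.5671 0.5404] 242.33389787654963 0.0 0.0
both 29 637 [0.6189 0.6371] 260.02462432874603 0.0 0.0
 z0.190 [0.5768 0.174  0.1911] [0.0353 0.0297]
 z0.205 [0.5689 0.1749 0.2051] [0.0357 0.0289]
 z0.220 [0.5611 0.1752 0.22  ] [0.0377 0.0293]
 z0.235 [0.5541 0.1741 0.2354] [0.036  0.0288]
 z0.250 [0.5457 0.1741 0.2503] [0.037  0.0283]
 bed ((631.1483154296875, -174.14688110351562), (246.12229919433594, 324.6341552734375), 1.9155181646347046)
 lamp 2489 ((606.138671875, -158.8352508544922), (350.206298828125, 84.02281951904297), 89.3438949584961)
```

```bash
cat >> h.py <<'E'
np.set_printoptions(precision=4,suppress=True)
def tool_R(yaw_deg,tilt=27): return R.from_euler('z',yaw_deg,degrees=True)*R.from_euler('y',-tilt,degrees=True)*R.from_euler('x',180,degrees=True)
def need(pos,Rt,p=None,Rc=None):
    if p is None: p,Rc,_=tcp()
    return Rc.inv().apply(np.array(pos)-p)*100,(Rc.inv()*Rt).as_rotvec(degrees=True)
E
python3 - <<'E'
from h import *
yaw=1.8; Rt=tool_R(yaw); ax=-Rt.as_matrix()[:,2]; end=np.array([.621,.174,.09])
print(ax, end+.16*ax, end+.315*ax)
print(need(end+.40*ax,Rt))
E
```

```text
[-0.4538 -0.0143  0.891 ] [0.5484 0.1717 0.2326] [0.4781 0.1695 0.3707]
(array([-13.549 , -16.8302,  -4.1681]), array([ 0.4252, 26.9915, -1.7662]))
```

```bash
python3 -m creep '[[1,-3,-3.4,-0.8,0,6,0],[1,-6,-6.8,-1.7,0,12,-1],[1,-9,-10.2,-2.5,0,18,-1],[1,-12,-13.6,-3.3,0.4,24,-1.8],[1,-13.5,-16.8,-4.2,0.4,27,-1.8]]' 60; python3 -m creep '[[1,0,0,0,0,0,0],[1,0,0,0,0,0,0],[1,0,0,0,0,0,0],[1,0,0,0,0,0,0],[1,0,0,0,0,0,0]]'
python3 - <<'E'
from fit import *
p,Rc,o=tcp(); print(p,Rc.as_rotvec(degrees=True),o["time_s"])
Cs={}
for n in ("wrist","scene","side"):
    im,d,K,T=cap(n); save(im,n+'1.png'); Cs[n]=clean(cloud(d,K,T)); np.save(n+'1.npy',Cs[n])
for nm in ("wrist","scene","side"):
    P=Cs[nm]; M=P[(abs(P[:,0]-.57)<.09)&(abs(P[:,1]-.174)<.05)&(P[:,2]>.172)&(P[:,2]<.268)]
    if len(M)>50:
        f=fit_mallet(M); r=mallet_res(M,np.array([*f.x[:2],.09]),f.x[2])[0]
        print(nm,len(M),f.x[:2],np.degrees(f.x[2]),np.median(abs(r)))
    B=P[(P[:,2]>.052)&(P[:,2]<.064)&(P[:,0]>.45)&(P[:,0]<.85)&(P[:,1]>-.45)&(P[:,1]<.03)]
    if len(B)>50: print(' bed',len(B),cv2.minAreaRect((B[:,:2]*1000).astype(np.float32)))
    L=P[(P[:,2]>.289)&(P[:,2]<.299)&(P[:,0]>.54)&(P[:,0]<.65)&(P[:,1]>-.45)&(P[:,1]<.03)]
    if len(L)>50: print(' lamp',len(L),cv2.minAreaRect((L[:,:2]*1000).astype(np.float32)))
E
```

```text
time_s: 1.7
tool_pos: [0.4371, 0.1685, 0.447]
tcp_rot: [-0.004, 0.972, 0.016, 0.235]
ft_force: [0.3, -0.5, 0.1]
finger_gap: 0.0856
time_s: 2.2
tool_pos: [0.4407, 0.1671, 0.4462]
tcp_rot: [-0.003, 0.972, 0.015, 0.233]
ft_force: [0.6, 0.2, -0.7]
finger_gap: 0.0851
[0.4407 0.1671 0.4462] [-174.6958   -2.624   -41.8488] 2.2
wrist 2751 [ 1.0809 -0.0778] 149.57787607621788 0.0
 bed 7374 ((627.1549072265625, -108.00624084472656), (238.02772521972656, 184.60313415527344), 1.6151180267333984)
scene 369 [0.6218 0.1748] 2.9884356537061048 0.0008959043190884201
 bed 3711 ((633.6964721679688, -179.05824279785156), (241.28480529785156, 315.56695556640625), 1.974179983139038)
 lamp 1595 ((595.5087890625, -179.201904296875), (39.21479034423828, 307.4675598144531), 1.637242317199707)
side 280 [0.6224 0.1757] 2.3703824018346427 0.0009443444381996525
 bed 1820 ((625.959228515625, -172.71786499023438), (235.62913513183594, 324.5146789550781), 1.6669576168060303)
```

View pics/wrist1.png

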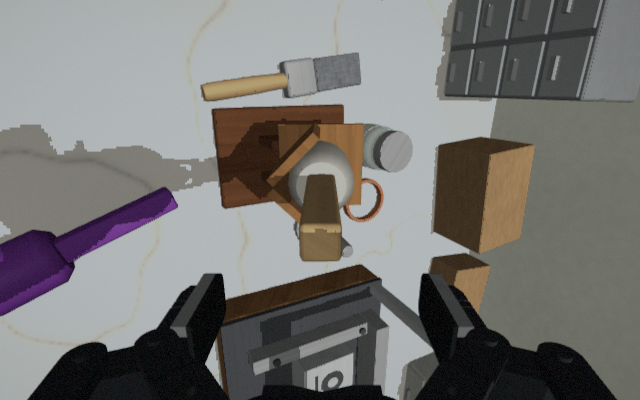

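```bash
python3 - <<'E'
from h import *
Rt=tool_R(2.4); ax=-Rt.as_matrix()[:,2]; end=np.array([.622,.1752,.09])
print(need(end+.315*ax,Rt))
C=np.load('wrist1.npy'); H=C[(abs(C[:,0]-.55)<.06)&(abs(C[:,1]-.172)<.03)&(C[:,2]>.19)]
q=tool_R(0,27).inv().apply(H-end)  # tool-ish axes
s=-q[:,2]
for lo in (.12,.14,.16,.18,.19): 
    k=q[(s>lo)&(s<lo+.02)]
    if len(k): print(lo,len(k),k.min(0),k.max(0))
E
```

```text
(array([ 0.0154, -0.0614,  8.5108]), array([ 0.3332,  0.0293, -0.5575]))
0.12 224 [-0.0118 -0.0098 -0.14  ] [ 0.0098 -0.0078 -0.1204]
0.14 296 [-0.0119 -0.0095 -0.1599] [ 0.01   -0.0074 -0.14  ]
0.16 376 [-0.0119 -0.0092 -0.1799] [ 0.0101 -0.007  -0.1601]
0.18 1782 [-0.012  -0.009  -0.1983] [ 0.0108  0.0144 -0.1801]
0.19 1545 [-0.012  -0.0087 -0.1983] [ 0.0108  0.0144 -0.19  ]
```

```bash
python3 -m creep '[[1,0,0,2,0,0,0],[1,0,0,4,0.3,0,-0.5],[1,0,0,6,0.3,0,-0.5],[1,0,0,7.5,0.3,0,-0.5],[1,0,0,8.5,0.3,0,-0.5]]'; python3 -m creep '[[1,0,0,0,0,0,0],[0.5,0,0,0,0,0,0],[0.2,0,0,0,0,0,0],[0,0,0,0,0,0,0],[0,0,0,0,0,0,0]]' 100; python3 -m creep '[[0,0,0,0,0,0,0],[0,0,0,0,0,0,0],[0,0,0,0,0,0,0],[0,0,0,0,0,0,0],[0,0,0,0,0,0,0]]' 100
python3 -c "
from h import *
p,Rc,o=tcp(); print(p,Rc.as_rotvec(degrees=True),o['finger_gap'],o['ft_force'],o['wrist_torque'])"
```

```text
time_s: 2.85
tool_pos: [0.479, 0.1689, 0.3697]
tcp_rot: [-0.005, 0.972, 0.02, 0.233]
ft_force: [-0.0, -1.1, -0.2]
finger_gap: 0.0852
time_s: 3.35
tool_pos: [0.4784, 0.1692, 0.3716]
tcp_rot: [-0.005, 0.972, 0.02, 0.234]
ft_force: [-0.4, -0.3, -0.3]
finger_gap: 0.0278
time_s: 3.85
tool_pos: [0.4782, 0.1692, 0.3716]
tcp_rot: [-0.005, 0.972, 0.02, 0.234]
ft_force: [-6.3, -0.6, 6.2]
finger_gap: 0.0232
[0.4782 0.1692 0.3716] [-174.4147   -3.644   -41.9006] 0.023240249143722386 [-6.3042 -0.5953  6.2218] [0.0403 0.7134 0.0235]
```

```bash
python3 -m creep '[[0,0.3,0,-0.3,0,0,0],[0,0.8,0,-1,0,0,0],[0,1.2,0,-3,0,0,0],[0,1.2,0,-6,0,0,0],[0,1.2,0,-8,0,0,0]]' 100; python3 -m creep '[[0,0,0,-3,0,0,0],[0,0,0,-5,0,0,0],[0,0,0,-5,0,0,0],[0,0,0,-5,0,0,0],[0,0,0,-5,0,0,0]]' 
cat > fk.py <<'E'
from h import *
MO=np.array([.6245,-.179,0]); MY=1.8
def mw(x,y,z): return MO+R.from_euler('z',MY,degrees=True).apply(np.array([x,y,z])/1000)
OFF=np.array([0,0,.315])  # mallet end in tool frame
def strike_tcp(x,y,z): 
    Rt=tool_R(MY); return mw(x,y,z)-Rt.apply(OFF),Rt
def end_in_mould():
    p,Rc,o=tcp(); w=p+Rc.apply(OFF); return R.from_euler('z',-MY,degrees=True).apply(w-MO)*1000
E
python3 - <<'E'
from fk import *
import fit
from fit import clean
p,Rc,o=tcp(); print(p,o["finger_gap"],o["ft_force"],o["qpos"])
for xyz in ((-105,0,160),(-105,55,73)):
    pt,Rt=strike_tcp(*xyz); print(xyz,pt,*need(pt,Rt))
for n in ("scene","side","wrist"):
    im,d,K,T=cap(n); C=cloud(d,K,T)
    if n=="side": save(im,'side2.png')
    P=clean(C); q=Rc.inv().apply(P-p)
    k=q[(np.hypot(q[:,0],q[:,1])<.036)&(q[:,2]>.25)&(q[:,2]<.33)]
    k=k[k[:,2]<.295]
    if len(k)>30:
        f=fit.least_squares(lambda c:np.hypot(k[:,0]-c[0]-c[2]*(k[:,2]-.27),k[:,1]-c[1]-c[3]*(k[:,2]-.27))-.03,[0,0,0,0],loss='soft_l1',f_scale=.001)
        print(n,len(k),f.x, 'zmax',np.percentile(q[(np.hypot(q[:,0],q[:,1])<.02)&(q[:,2]>.2)&(q[:,2]<.34)][:,2],[50,98]) )
E
```

```text
time_s: 4.35
tool_pos: [0.4528, 0.1681, 0.4493]
tcp_rot: [-0.005, 0.972, 0.02, 0.234]
ft_force: [-0.2, 0.9, -3.1]
finger_gap: 0.0229
time_s: 4.85
tool_pos: [0.4304, 0.1671, 0.4906]
tcp_rot: [-0.004, 0.973, 0.02, 0.232]
ft_force: [-0.1, 0.1, -2.8]
finger_gap: 0.0232
[0.4304 0.1671 0.4906] 0.023203043688558567 [-0.1008  0.0987 -2.7923] [ 0.3945 -0.0037  1.7859 -0.1973  0.9259  0.4366]
(-105, 0, 160) [ 0.3766 -0.1868  0.4407] [-8.3887 35.1239  1.394 ] [-0.2215  0.1718  0.5537]
(-105, 55, 73) [ 0.3749 -0.1318  0.3537] [-12.2619  29.6162   9.1787] [-0.2215  0.1718  0.5537]
scene 377 [ 0.      0.0018  0.0006 -0.0053] zmax [0.2204 0.2356]
side 260 [-0.0021  0.0003 -0.0073 -0.0013] zmax [0.2311 0.2385]
wrist 838 [-0.      0.001  -0.0054  0.0015] zmax [0.2345 0.2362]
```

View pics/side2.png

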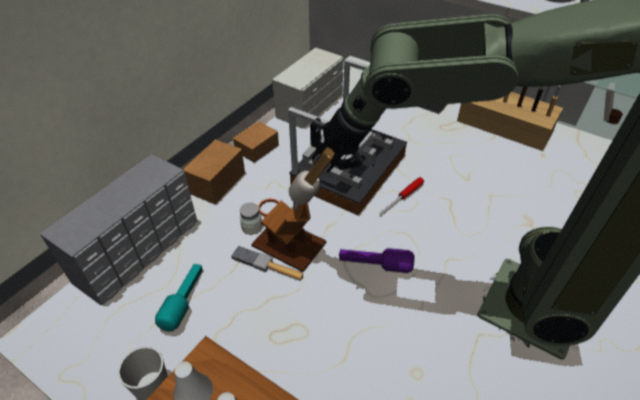

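```bash
python3 -m creep '[[0,-4,0,0,0,0,0],[0,-8.4,2,0.5,0,0,0],[0,-8.4,6,0.9,0,0,0],[0,-8.4,10,1.4,0,0,0.5],[0,-8.4,14.5,1.4,-0.2,0.2,0.5]]'; python3 -m creep '[[0,0,4,0,0,0,0],[0,0,8,0,0,0,0],[0,0,12,0,0,0,0],[0,0,14.5,0,0,0,0],[0,0,15.5,0,0,0,0]]'
python3 - <<'E'
from fk import *
p,Rc,o=tcp(); print(p,o["qpos"],end_in_mould())
for xyz in ((-105,55,73),(-105,-55,73)):
    pt,Rt=strike_tcp(*xyz); print(xyz,pt,*need(pt,Rt))
from fit import clean
for n in ("scene","wrist"):
    im,d,K,T=cap(n); save(im,n+'3.png'); P=clean(cloud(d,K,T)); np.save(n+'3.npy',P)
    q=R.from_euler('z',-MY,degrees=True).apply(P-MO)*1000
    def rng(nm,m,ax): 
        k=q[m]; print(n,nm,len(k), np.percentile(k[:,ax],[1,50,99]) if len(k)>5 else '')
    I=q[(abs(q[:,2]-103)<5)&(q[:,0]>-40)&(q[:,0]<80)&(abs(q[:,1])<100)]
    if len(I)>30: print(n,'insert top',len(I),cv2.minAreaRect(I[:,:2].astype(np.float32)))
    rng('stop',(abs(q[:,2]-104)<4)&(q[:,0]>80)&(q[:,0]<140)&(abs(q[:,1])<80),0)
    for sg in (1,-1): rng('rail%d'%sg,(abs(q[:,2]-82)<4)&(abs(q[:,0]-40)<50)&(abs(q[:,1]*sg-110)<40),1)
    rng('pillar y',(abs(q[:,2]-112)<4)&(abs(q[:,0]+52)<30)&(abs(q[:,1])<30),1); rng('pillar x',(abs(q[:,2]-112)<4)&(abs(q[:,0]+52)<30)&(abs(q[:,1])<30),0)
    rng('lamp',(abs(q[:,2]-293)<4)&(abs(q[:,0]+30)<40)&(abs(q[:,1])<130),0)
E
```

```text
time_s: 5.5
tool_pos: [0.3675, 0.0185, 0.4406]
tcp_rot: [-0.004, 0.972, 0.017, 0.235]
ft_force: [1.6, 0.5, -2.8]
finger_gap: 0.0229
time_s: 6.0
tool_pos: [0.3731, -0.1382, 0.4409]
tcp_rot: [-0.003, 0.972, 0.014, 0.235]
ft_force: [0.2, -0.4, -3.1]
finger_gap: 0.0228
[ 0.3731 -0.1382  0.4409] [-0.4622 -0.0821  1.9862  0.2943  0.8348 -0.6451] [-106.2998   48.2862  160.6291]
(-105, 55, 73) [ 0.3749 -0.1318  0.3537] [-3.8053 -0.6339  7.8565] [ 0.0717 -0.1417 -0.1177]
(-105, -55, 73) [ 0.3783 -0.2418  0.3537] [-3.7828 10.366   7.8703] [ 0.0717 -0.1417 -0.1177]
scene insert top 1736 ((7.065387725830078, 0.36696624755859375), (175.29747009277344, 93.30612182617188), 89.99089050292969)
scene stop 559 [ 90.3985 101.8816 111.0309]
scene rail1 162 [ 72.5802 101.3935 110.1386]
scene rail-1 188 [-109.4367 -101.0309  -72.4972]
scene pillar y 85 [-10.9809   0.2355  11.8312]
scene pillar x 85 [-67.4668 -48.8063 -34.7736]
scene lamp 1330 [-46.4012 -25.9983 -10.9577]
wrist insert top 6836 ((11.99853515625, 2.6993865966796875), (74.64009857177734, 178.20884704589844), 0.24533377587795258)
wrist stop 390 [85.3399 86.7698 88.901 ]
wrist rail1 1175 [ 73.1672 103.5054 113.6888]
wrist rail-1 240 [-108.6018  -98.6237  -70.5421]
wrist pillar y 0 
wrist pillar x 0 
wrist lamp 10463 [-53.9555 -39.4803 -18.1803]
```

View pics/wrist3.png

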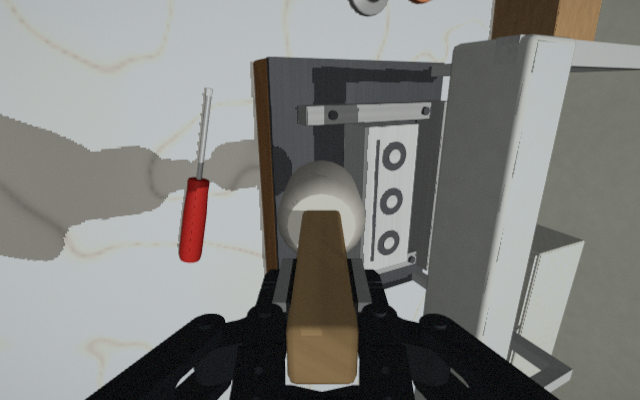

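```bash
python3 -m creep '[[0,-1,0,2,0,0,0],[0,-2,-0.2,4,0,0,0],[0,-2.9,-0.3,6,0,0,0],[0,-3.8,-0.4,7.8,0,0,0],[0,-3.8,-0.4,7.8,0,0,0]]'
python3 - <<'E'
from fk import *
p,Rc,o=tcp(); print(p,o["ft_force"],end_in_mould())
for xyz in ((-50,52,74),(-41,52,74)):
    pt,Rt=strike_tcp(*xyz); print(xyz,pt,*need(pt,Rt))
im,d,K,T=cap("side"); save(im[60:260,220:520].repeat(2,0).repeat(2,1),'side4.png')
E
```

```text
time_s: 6.6
tool_pos: [0.3737, -0.1301, 0.3519]
tcp_rot: [-0.006, 0.973, 0.016, 0.232]
ft_force: [-0.8, 0.5, -3.1]
finger_gap: 0.023
[ 0.3737 -0.1301  0.3519] [-0.7879  0.5434 -3.0816] [-107.1341   58.5135   70.7443]
(-50, 52, 74) [ 0.43   -0.1331  0.3547] [5.1359 0.4966 2.2825] [-0.3116  0.2003  0.0443]
(-41, 52, 74) [ 0.439  -0.1328  0.3547] [5.9392 0.4994 2.6883] [-0.3116  0.2003  0.0443]
```

View pics/side4.png

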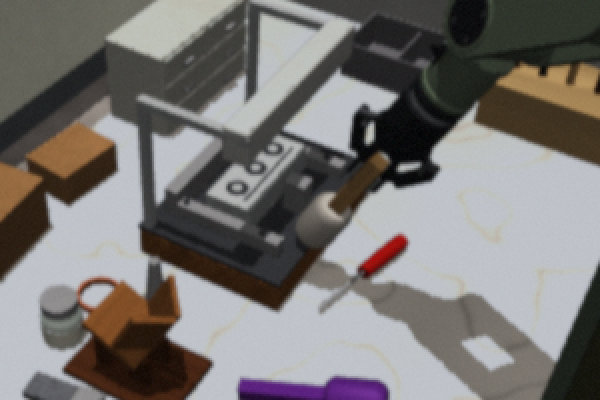

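```bash
python3 -m creep '[[0,0.3,0.3,-0.2,0,0,0],[0,1.5,0.5,0.6,-0.3,0.2,0],[0,3,0.5,1.3,-0.3,0.2,0],[0,4.4,0.5,1.9,-0.3,0.2,0],[0,5.1,0.5,2.3,-0.3,0.2,0]]'; python3 -m creep '[[0,0,0,0,0,0,0],[0,0,0,0,0,0,0],[0,0.3,0,0.15,0,0,0],[0,0.6,0,0.3,0,0,0],[0,0.6,0,0.3,0,0,0]]'
python3 - <<'E'
from fk import *
p,Rc,o=tcp(); print(p,o["ft_force"],end_in_mould())
pt,Rt=strike_tcp(-36,52,74); print(*need(pt,Rt))
E
```

```text
time_s: 7.15
tool_pos: [0.4329, -0.1348, 0.3586]
tcp_rot: [-0.001, 0.971, 0.015, 0.238]
ft_force: [-1.1, 0.7, -0.8]
finger_gap: 0.0232
time_s: 7.65
tool_pos: [0.4364, -0.1341, 0.3571]
tcp_rot: [-0.002, 0.972, 0.015, 0.235]
ft_force: [-4.0, -0.4, -0.8]
finger_gap: 0.0229
[ 0.4364 -0.1341  0.3571] [-3.9891 -0.3547 -0.7715] [-42.595   50.0539  76.97  ]
[ 0.5591 -0.1203  0.5654] [ 0.1368 -0.1966  0.0585]
```

```bash
python3 -m creep '[[0,0.15,0,0.2,0,0,0],[0,0.3,0,0.35,0,0,0],[0,0.45,0,0.45,0,0,0],[0,0.55,0,0.5,0,0,0],[0,0.55,0,0.5,0,0,0]]'; python3 -c "
from fk import *
print(end_in_mould())"; python3 -m creep '[[0,-1.5,0,-0.8,0,0,0],[0,-3.2,0,-1.6,0,0,0],[0,-5,0,-2.5,0,0,0],[0,-6,0,-2.8,0,0,0],[0,-6,0,-2.8,0,0,0]]'; python3 -m creep '[[0,0,3,0,0,0,0],[0,0,6.5,0,0,0,0],[0,0,10,0,0,0,0],[0,0,10.4,0,0,0,0],[0,0,10.4,0,0,0,0]]'
python3 - <<'E'
from fk import *
p,Rc,o=tcp(); print(p,o["ft_force"],end_in_mould())
for xyz in ((-50,-53,74),(-40,-53,74)): 
  pt,Rt=strike_tcp(*xyz); print(xyz,*need(pt,Rt))
from fit import clean
for n in ("scene","wrist"):
    im,d,K,T=cap(n); P=clean(cloud(d,K,T))
    q=R.from_euler('z',-MY,degrees=True).apply(P-MO)*1000
    I=q[(abs(q[:,2]-103)<5)&(q[:,0]>-40)&(q[:,0]<82)&(abs(q[:,1])<100)]
    print(n,len(I),cv2.minAreaRect(I[:,:2].astype(np.float32)))
    for y in (50,-60):
        k=I[abs(I[:,1]-y)<12]; print('  y',y,np.percentile(k[:,0],[1,99]) if len(k)>5 else '')
    k=q[(abs(q[:,2]-104)<4)&(q[:,0]>80)&(q[:,0]<140)&(abs(q[:,1])<80)]; print('  stop',len(k),np.percentile(k[:,0],[1,99]))
E
```

```text
time_s: 8.15
tool_pos: [0.4429, -0.1335, 0.355]
tcp_rot: [-0.003, 0.972, 0.016, 0.234]
ft_force: [-7.8, 1.7, 1.2]
finger_gap: 0.0228
[-36.6369  50.9216  74.5656]
time_s: 8.65
tool_pos: [0.377, -0.1361, 0.3529]
tcp_rot: [-0.002, 0.971, 0.014, 0.237]
ft_force: [-0.0, 0.9, -3.5]
finger_gap: 0.0227
time_s: 9.15
tool_pos: [0.3821, -0.2412, 0.3533]
tcp_rot: [-0.002, 0.971, 0.014, 0.237]
ft_force: [-0.6, 0.5, -3.5]
finger_gap: 0.0229
[ 0.3821 -0.2412  0.3533] [-0.5901  0.5256 -3.5035] [-99.1741 -56.0484  73.7094]
(-50, -53, 74) [ 4.6083 -0.1701  2.2383] [ 0.2728 -0.4187 -0.06  ]
(-40, -53, 74) [ 5.496  -0.1732  2.6988] [ 0.2728 -0.4187 -0.06  ]
scene 1778 ((9.345901489257812, 0.4879913330078125), (175.04306030273438, 98.85173034667969), 87.42024230957031)
  y 50 [-10.9006  60.0295]
  y -60 [-17.4302  53.7   ]
  stop 553 [ 90.4191 110.9299]
wrist 13037 ((16.462993621826172, 1.5192718505859375), (177.5802459716797, 75.30489349365234), 86.72875213623047)
  y 50 [-17.5965  55.0446]
  y -60 [-24.0324  48.5958]
  stop 2746 [ 85.327  106.3002]
```

```bash
python3 -m creep '[[0,1.5,-0.1,0.7,0,0,0],[0,3,-0.2,1.5,0.2,-0.3,0],[0,4,-0.2,2,0.2,-0.3,0],[0,4.6,-0.2,2.3,0.2,-0.3,0],[0,4.8,-0.2,2.4,0.2,-0.3,0]]'; python3 -m creep '[[0,0.3,0,0.15,0,0,0],[0,0.6,0,0.3,0,0,0],[0,0.9,0,0.45,0,0,0],[0,1.2,0,0.6,0,0,0],[0,1.5,0,0.75,0,0,0]]';  python3 -c "
from fk import *
print(end_in_mould())"; python3 -m creep '[[0,0,0,0,0,0,0],[0,-2,0,-1,0,0,0],[0,-4,0,-2,0,0,0],[0,-6,0,-3,0,0,0],[0,-6,0,-3.1,0,0,0]]'; python3 -m creep '[[0,-0.4,-1,-0.2,0,0,0],[0,-0.4,-4,-0.2,0,0,0],[0,-0.4,-7.5,-0.2,0,0,0],[0,-0.4,-10.5,-0.2,0,0,0],[0,-0.4,-10.5,-0.2,0,0,0]]'
cat > look.py <<'E'
from fk import *
from fit import clean
import sys
p,Rc,o=tcp(); print(p,o["time_s"],o["ft_force"],'gap',o["finger_gap"],'end',end_in_mould(),'yaw/tilt',(tool_R(MY).inv()*Rc).as_rotvec(degrees=True))
for n in ("scene","wrist"):
    im,d,K,T=cap(n); P=clean(cloud(d,K,T))
    q=R.from_euler('z',-MY,degrees=True).apply(P-MO)*1000
    k=q[(abs(q[:,2]-104)<4)&(q[:,0]>80)&(q[:,0]<140)&(abs(q[:,1])<80)]; st=np.percentile(k[:,0],1)
    I=q[(abs(q[:,2]-102)<4)&(q[:,0]>-40)&(q[:,0]<82)&(abs(q[:,1])<100)]
    r=[np.median([I[abs(I[:,1]-y-t)<4][:,0].min() if (abs(I[:,1]-y-t)<4).sum()>3 else np.nan for t in (-8,0,8)])+75 for y in (55,-55)]
    print(n,'rect',cv2.minAreaRect(I[:,:2].astype(np.float32)),'stop',st,'gap L,R',st-r[0],st-r[1],'front L,R',r[0]-75,r[1]-75)
for a in sys.argv[1:]:
    xyz=[float(v) for v in a.split(',')]; pt,Rt=strike_tcp(*xyz); print(xyz,*need(pt,Rt))
E
python3 look.py=-0 2>/dev/null; python3 look.py -- 2>/dev/null || python3 look.py -50,52,74 -40,52,74
```

```text
time_s: 9.75
tool_pos: [0.4357, -0.2358, 0.3541]
tcp_rot: [-0.004, 0.972, 0.016, 0.234]
ft_force: [0.2, -0.3, -2.9]
finger_gap: 0.0233
time_s: 10.25
tool_pos: [0.4507, -0.2363, 0.354]
tcp_rot: [-0.003, 0.972, 0.016, 0.233]
ft_force: [-6.4, -2.2, -0.0]
finger_gap: 0.0229
[-32.8589 -52.0741  73.1127]
time_s: 10.75
tool_pos: [0.3823, -0.2376, 0.3542]
tcp_rot: [-0.004, 0.972, 0.015, 0.233]
ft_force: [-0.1, 0.2, -3.1]
finger_gap: 0.0229
time_s: 11.25
tool_pos: [0.376, -0.1299, 0.3542]
tcp_rot: [-0.005, 0.972, 0.018, 0.234]
ft_force: [0.5, 0.3, -3.5]
finger_gap: 0.023
[ 0.376  -0.1299  0.3542] 11.25 [ 0.545   0.2647 -3.5081] gap 0.022972265764704406 end [-103.6757   58.0875   73.6501] yaw/tilt [ 0.2265  0.0325 -0.2278]
scene rect ((12.700130462646484, 0.957305908203125), (105.50630950927734, 175.3362274169922), 1.3059698343276978) stop 90.36202716428377 gap L,R 26.747505878829656 22.274181685710005 front L,R -11.385478714545883 -6.912154521426231
wrist rect ((22.661930084228516, 3.4546661376953125), (75.617919921875, 178.80589294433594), 1.0124484300613403) stop 85.47780228498563 gap L,R 26.14627157966879 23.717246214175212 front L,R -15.668469294683163 -13.239443929189584
[ 0.3771 -0.1323  0.3548] 11.35 [-0.8419 -0.2298 -2.8007] gap 0.02331331668666988 end [-101.9962   54.5429   74.6102] yaw/tilt [ 0.022   0.1751 -0.1596]
scene rect ((12.425479888916016, 1.1243972778320312), (104.15998077392578, 175.18405151367188), 1.2986769676208496) stop 90.58910951613507 gap L,R 26.13672834898783 22.190819842723897 front L,R -10.547618832852763 -6.6017103265888295
wrist rect ((22.47440528869629, 3.4097213745117188), (75.25619506835938, 178.9040985107422), 1.1441853046417236) stop 85.54120835122669 gap L,R 26.36314056280299 24.036048041252798 front L,R -15.821932211576303 -13.494839690026112
[-50.0, 52.0, 74.0] [4.6861 0.134  2.4222] [ 0.0369 -0.1684  0.0474]
[-40.0, 52.0, 74.0] [5.5758 0.1344 2.8788] [ 0.0369 -0.1684  0.0474]
```

```bash
python3 -m creep '[[0,1.5,0.1,0.8,0,0,0],[0,3,0.1,1.5,0,0,0],[0,4.4,0.1,2.3,0,0,0],[0,5.2,0.1,2.7,0,0,0],[0,5.5,0.1,2.85,0,0,0]]'; python3 -m creep '[[0,0.3,0,0.15,0,0,0],[0,0.65,0,0.35,0,0,0],[0,1,0,0.5,0,0,0],[0,1.4,0,0.7,0,0,0],[0,1.7,0,0.85,0,0,0]]';  python3 -c "
from fk import *
print(end_in_mould())"; python3 -m creep '[[0,0,0,0,0,0,0],[0,-2,0,-1,0,0,0],[0,-4.5,0,-2.3,0,0,0],[0,-6.8,0,-3.5,0,0,0],[0,-7.3,0,-3.7,0,0,0]]'; python3 -m creep '[[0,0,1,0,0,0,0],[0,0,4,0,0,0,0],[0,0,7.5,0,0,0,0],[0,0,10.4,0,0,0,0],[0,0,10.4,0,0,0,0]]'
python3 look.py " -50,-53,74" " -40,-53,74"
```

```text
time_s: 11.95
tool_pos: [0.4399, -0.1326, 0.3539]
tcp_rot: [-0.004, 0.972, 0.016, 0.234]
ft_force: [-0.2, -0.9, -3.4]
finger_gap: 0.0228
time_s: 12.45
tool_pos: [0.4558, -0.131, 0.3536]
tcp_rot: [-0.005, 0.973, 0.016, 0.231]
ft_force: [-10.4, 1.7, 2.9]
finger_gap: 0.023
[-25.4287  54.262   72.2692]
time_s: 12.95
tool_pos: [0.3733, -0.1338, 0.3537]
tcp_rot: [-0.004, 0.972, 0.015, 0.234]
ft_force: [0.0, -0.2, -3.1]
finger_gap: 0.0229
time_s: 13.45
tool_pos: [0.3803, -0.2418, 0.3548]
tcp_rot: [-0.001, 0.972, 0.014, 0.236]
ft_force: [-0.3, 1.0, -2.2]
finger_gap: 0.0227
[ 0.3803 -0.2418  0.3548] 13.45 [-0.2917  1.0357 -2.1638] gap 0.022693311988078477 end [-101.7853  -56.9162   74.7984] yaw/tilt [-0.3334  0.2623  0.1075]
scene rect ((14.984458923339844, 2.23883056640625), (174.58242797851562, 110.79622650146484), 86.65996551513672) stop 90.4522062092399 gap L,R 16.669113562337515 21.810231074363017 front L,R -1.2169073530976107 -6.358024865123113
wrist rect ((28.73052215576172, 2.3106231689453125), (177.7126007080078, 76.27545928955078), 86.70919799804688) stop 85.37026288826095 gap L,R 16.27186244281137 22.21584613404896 front L,R -5.901599554550415 -11.845583245788006
[-50.0, -53.0, 74.0] [4.8312 0.0839 2.3921] [ 0.0355 -0.0942 -0.04  ]
[-40.0, -53.0, 74.0] [5.7215 0.083  2.8475] [ 0.0355 -0.0942 -0.04  ]
```

```bash
python3 -m creep '[[0,1.5,0.1,0.8,0,0,0],[0,3.5,0.1,1.8,0,0,0],[0,5,0.1,2.5,0,0,0],[0,6,0.1,3,0,0,0],[0,6.2,0.1,3.1,0,0,0]]'; python3 -m creep '[[0,0.3,0,0.15,0,0,0],[0,0.6,0,0.3,0,0,0],[0,0.9,0,0.45,0,0,0],[0,1.2,0,0.6,0,0,0],[0,1.5,0,0.75,0,0,0]]';  python3 -c "
from fk import *
print(end_in_mould())"; python3 -m creep '[[0,0,0,0,0,0,0],[0,-2,0,-1,0,0,0],[0,-4.5,0,-2.3,0,0,0],[0,-7,0,-3.6,0,0,0],[0,-7.8,0,-3.9,0,0,0]]'; python3 -m creep '[[0,0,-1,0,0,0,0],[0,0,-4,0,0,0,0],[0,0,-7.5,0,0,0,0],[0,0,-10.6,0,0,0,0],[0,0,-10.6,0,0,0,0]]'
python3 look.py " -50,53,74" " -40,53,74"
```

```text
time_s: 14.05
tool_pos: [0.4494, -0.2362, 0.3547]
tcp_rot: [-0.004, 0.972, 0.017, 0.234]
ft_force: [-0.7, -0.3, -3.4]
finger_gap: 0.0231
time_s: 14.55
tool_pos: [0.4636, -0.2367, 0.3545]
tcp_rot: [-0.003, 0.972, 0.016, 0.233]
ft_force: [-6.4, -1.7, 0.3]
finger_gap: 0.0225
[-20.1052 -52.8022  73.5582]
time_s: 15.05
tool_pos: [0.3756, -0.2387, 0.3538]
tcp_rot: [-0.004, 0.972, 0.015, 0.234]
ft_force: [0.3, 0.1, -2.6]
finger_gap: 0.0231
time_s: 15.55
tool_pos: [0.3743, -0.13, 0.3538]
tcp_rot: [-0.005, 0.972, 0.018, 0.234]
ft_force: [-0.2, 0.6, -2.7]
finger_gap: 0.0229
[ 0.3743 -0.13    0.3538] 15.55 [-0.168   0.5743 -2.7295] gap 0.022930903833475583 end [-105.2587   58.0993   73.2792] yaw/tilt [ 0.2262  0.0468 -0.2253]
scene rect ((19.21499252319336, 1.2541122436523438), (117.85176849365234, 174.93301391601562), 1.8620902299880981) stop 88.81950073742452 gap L,R 12.058482274166423 8.937416454487035 front L,R 1.7610184632580967 4.882084282937484
wrist rect ((35.216304779052734, 4.029441833496094), (77.14798736572266, 178.70272827148438), 1.5434136390686035) stop 85.45590185408061 gap L,R 14.450392210511168 11.202744765673472 front L,R -3.9944903564305605 -0.7468429115928643
[-50.0, 53.0, 74.0] [4.8641 0.1525 2.4724] [-0.019  -0.1894  0.1555]
[-40.0, 53.0, 74.0] [5.7536 0.155  2.9293] [-0.019  -0.1894  0.1555]
```

```bash
python3 -m creep '[[0,1.5,0.15,0.8,0,0,0],[0,3.5,0.15,1.8,0,0,0],[0,5.2,0.15,2.6,0,0,0],[0,6.6,0.15,3.3,0,0,0],[0,6.8,0.15,3.45,0,-0.2,0]]'; python3 -m creep '[[0,0.3,0,0.15,0,0,0],[0,0.6,0,0.3,0,0,0],[0,0.9,0,0.45,0,0,0],[0,1.2,0,0.6,0,0,0],[0,1.5,0,0.75,0,0,0]]';  python3 -c "
from fk import *
print(end_in_mould())"; python3 -m creep '[[0,0,0,0,0,0,0],[0,-2,0,-1,0,0,0],[0,-4.5,0,-2.3,0,0,0],[0,-7,0,-3.6,0,0,0],[0,-8.4,0,-4.2,0,0,0]]'; python3 -m creep '[[0,0,1,0,0,0,0],[0,0,4,0,0,0,0],[0,0,7.5,0,0,0,0],[0,0,10.4,0,0,0,0],[0,0,10.4,0,0,0,0]]'
python3 look.py " -50,-53,74" " -40,-53,74"
```

```text
time_s: 16.15
tool_pos: [0.4534, -0.1332, 0.3543]
tcp_rot: [-0.003, 0.972, 0.015, 0.233]
ft_force: [-0.9, -0.2, -3.4]
finger_gap: 0.0231
time_s: 16.65
tool_pos: [0.4656, -0.1313, 0.3538]
tcp_rot: [-0.005, 0.973, 0.016, 0.23]
ft_force: [-10.6, 0.7, 3.1]
finger_gap: 0.0231
[-16.5035  53.3589  72.0123]
time_s: 17.15
tool_pos: [0.3715, -0.1345, 0.3537]
tcp_rot: [-0.004, 0.973, 0.015, 0.232]
ft_force: [0.1, 1.0, -3.2]
finger_gap: 0.0226
time_s: 17.65
tool_pos: [0.3774, -0.242, 0.3545]
tcp_rot: [-0.001, 0.972, 0.014, 0.234]
ft_force: [-0.4, 0.5, -2.9]
finger_gap: 0.0231
[ 0.3774 -0.242   0.3545] 17.65 [-0.4114  0.5221 -2.9495] gap 0.0231469501822879 end [-105.7921  -56.9077   73.9638] yaw/tilt [-0.3141  0.0313  0.1204]
scene rect ((21.27973175048828, 2.1242218017578125), (175.50711059570312, 119.6966781616211), 88.03922271728516) stop 80.25854515317315 gap L,R -2.5515083285516624 -0.8324606591310157 front L,R 7.8100534817248075 6.091005812304161
wrist rect ((39.708953857421875, 3.2115020751953125), (178.4564971923828, 77.35188293457031), 88.5152816772461) stop 85.40516432460862 gap L,R 7.56322901378914 10.748779670215058 front L,R 2.84193531081948 -0.3436153456064375
[-50.0, -53.0, 74.0] [5.0873 0.0636 2.4814] [ 0.0295  0.1195 -0.0516]
[-40.0, -53.0, 74.0] [5.9793 0.0625 2.9335] [ 0.0295  0.1195 -0.0516]
```

```bash
python3 -m creep '[[0,1.5,0.06,0.8,0,0,0],[0,3.5,0.06,1.8,0,0,0],[0,5.5,0.06,2.7,0,0,0],[0,7,0.06,3.5,0,0,0],[0,7.4,0.06,3.65,0,0.1,0]]'; python3 -m creep '[[0,0.3,0,0.15,0,0,0],[0,0.6,0,0.3,0,0,0],[0,0.9,0,0.45,0,0,0],[0,1.2,0,0.6,0,0,0],[0,1.35,0,0.68,0,0,0]]';  python3 -c "
from fk import *
print(end_in_mould())"; python3 -m creep '[[0,0,0,0,0,0,0],[0,-2,0,-1,0,0,0],[0,-4.5,0,-2.3,0,0,0],[0,-7,0,-3.6,0,0,0],[0,-8.7,0,-4.3,0,0,0]]'; python3 -m creep '[[0,0,-1,0,0,0,0],[0,0,-4,0,0,0,0],[0,0,-7.5,0,0,0,0],[0,0,-10.6,0,0,0,0],[0,0,-10.6,0,0,0,0]]'
sed -i 's/q\[:,0\]>80)&(q\[:,0\]<140/q[:,0]>(86 if n=="scene" else 84)) \& (q[:,0]<140/' look.py
python3 look.py " -50,53,74" " -40,53,74"
```

```text
time_s: 18.25
tool_pos: [0.4607, -0.2356, 0.3548]
tcp_rot: [-0.004, 0.972, 0.017, 0.234]
ft_force: [-0.2, -0.5, -2.8]
finger_gap: 0.0229
time_s: 18.75
tool_pos: [0.4729, -0.2363, 0.3546]
tcp_rot: [-0.003, 0.973, 0.016, 0.232]
ft_force: [-9.5, -2.1, 2.6]
finger_gap: 0.0226
[-11.4018 -52.6433  73.4035]
time_s: 19.25
tool_pos: [0.3756, -0.2389, 0.3537]
tcp_rot: [-0.003, 0.972, 0.015, 0.233]
ft_force: [0.4, 0.2, -1.7]
finger_gap: 0.023
time_s: 19.75
tool_pos: [0.3734, -0.1302, 0.3534]
tcp_rot: [-0.005, 0.972, 0.017, 0.233]
ft_force: [-0.4, 0.3, -2.6]
finger_gap: 0.0229
[ 0.3734 -0.1302  0.3534] 19.75 [-0.3914  0.3026 -2.637 ] gap 0.02287653642066036 end [-106.8065   57.8621   72.5773] yaw/tilt [ 0.2094 -0.0698 -0.2085]
scene rect ((21.05792999267578, 2.1255569458007812), (121.84999084472656, 176.2388458251953), 0.036633171141147614) stop 87.1328095835506 gap L,R 2.5726453870907164 -1.8486570069674713 front L,R 9.56016419645988 13.981466590518068
wrist rect ((43.41402816772461, 3.6012802124023438), (76.84312438964844, 179.8650360107422), 1.1032522916793823) stop 85.47882720139907 gap L,R 6.444978426133986 2.868400167441692 front L,R 4.033848775265085 7.610427033957379
[-50.0, 53.0, 74.0] [4.9634 0.1409 2.4668] [-0.0069 -0.0766  0.142 ]
[-40.0, 53.0, 74.0] [5.8538 0.1432 2.922 ] [-0.0069 -0.0766  0.142 ]
```

```bash
python3 -m creep '[[0,1.5,0.14,0.8,0,0,0],[0,3.5,0.14,1.8,0,0,0],[0,5.5,0.14,2.7,0,0,0],[0,7.3,0.14,3.6,0,0,0],[0,7.7,0.14,3.8,0,0,0]]'; python3 -m creep '[[0,0.3,0,0.15,0,0,0],[0,0.6,0,0.3,0,0,0],[0,0.9,0,0.45,0,0,0],[0,1.2,0,0.6,0,0,0],[0,1.2,0,0.6,0,0,0]]';  python3 -c "
from fk import *
print(end_in_mould())"; python3 -m creep '[[0,0,0,0,0,0,0],[0,-2,0,-1,0,0,0],[0,-4.5,0,-2.3,0,0,0],[0,-7,0,-3.6,0,0,0],[0,-8.9,0,-4.4,0,0,0]]'; python3 -m creep '[[0,0,1,0,0,0,0],[0,0,4,0,0,0,0],[0,0,7.5,0,0,0,0],[0,0,10.4,0,0,0,0],[0,0,10.4,0,0,0,0]]'
python3 look.py " -50,-53,74" " -40,-53,74"
```

```text
time_s: 20.35
tool_pos: [0.4633, -0.1332, 0.3549]
tcp_rot: [-0.003, 0.972, 0.015, 0.235]
ft_force: [-0.2, 0.2, -3.0]
finger_gap: 0.0229
time_s: 20.85
tool_pos: [0.4719, -0.1314, 0.354]
tcp_rot: [-0.005, 0.973, 0.016, 0.231]
ft_force: [-4.5, 1.6, -0.4]
finger_gap: 0.0228
[-9.4574 52.9691 72.6173]
time_s: 21.35
tool_pos: [0.3724, -0.1347, 0.3536]
tcp_rot: [-0.003, 0.972, 0.015, 0.233]
ft_force: [-0.4, -0.8, -3.1]
finger_gap: 0.023
time_s: 21.85
tool_pos: [0.3779, -0.2421, 0.3543]
tcp_rot: [-0.001, 0.972, 0.013, 0.235]
ft_force: [-0.2, -0.3, -1.8]
finger_gap: 0.0229
[ 0.3779 -0.2421  0.3543] 21.85 [-0.235  -0.3299 -1.8168] gap 0.022870637273452187 end [-104.8602  -57.0364   73.9575] yaw/tilt [-0.319   0.1267  0.1426]
scene rect ((21.01150131225586, 1.6659317016601562), (121.96347045898438, 174.9806365966797), 0.10001200437545776) stop 86.50359038829818 gap L,R -3.5932158339281557 -3.195695175556196 front L,R 15.096806222226334 14.699285563854374
wrist rect ((44.850833892822266, 2.5632781982421875), (74.24638366699219, 179.70204162597656), 0.0018900989089161158) stop 84.60360954854734 gap L,R 0.236911507416238 1.5963478854481963 front L,R 9.366698041131102 8.007261663099143
[-50.0, -53.0, 74.0] [5.0513 0.0549 2.4418] [ 0.0286  0.0277 -0.0711]
[-40.0, -53.0, 74.0] [5.9425 0.0536 2.8954] [ 0.0286  0.0277 -0.0711]
```

```bash
python3 -m creep '[[0,1.5,0.05,0.8,0,0,0],[0,3.5,0.05,1.8,0,0,0],[0,5.5,0.05,2.7,0,0,0],[0,7.5,0.05,3.7,0,0,0],[0,8.1,0.05,4,0,0,0]]'; python3 -m creep '[[0,0.2,0,0.1,0,0,0],[0,0.4,0,0.2,0,0,0],[0,0.6,0,0.3,0,0,0],[0,0.8,0,0.4,0,0,0],[0,0.8,0,0.4,0,0,0]]';  python3 -c "
from fk import *
print(end_in_mould())"; python3 -m creep '[[0,0.15,0,0.08,0,0,0],[0,0.3,0,0.15,0,0,0],[0,0.3,0,0.15,0,0,0],[0,0.3,0,0.15,0,0,0],[0,0.3,0,0.15,0,0,0]]';  python3 look.py
```

```text
time_s: 22.45
tool_pos: [0.4694, -0.2353, 0.355]
tcp_rot: [-0.004, 0.972, 0.017, 0.234]
ft_force: [-0.4, 0.6, -2.9]
finger_gap: 0.0231
time_s: 22.95
tool_pos: [0.4754, -0.236, 0.3546]
tcp_rot: [-0.004, 0.973, 0.016, 0.232]
ft_force: [-5.0, -1.0, 0.5]
finger_gap: 0.0227
[ -8.7238 -52.0889  73.4092]
time_s: 23.45
tool_pos: [0.4773, -0.2359, 0.3545]
tcp_rot: [-0.004, 0.973, 0.016, 0.23]
ft_force: [-14.5, -1.6, 5.0]
finger_gap: 0.0229
[ 0.4773 -0.2359  0.3545] 23.45 [-14.4746  -1.6333   5.0462] gap 0.02286993221002745 end [ -7.8293 -51.9162  72.8539] yaw/tilt [ 0.0651 -0.3883 -0.1176]
scene rect ((21.53551483154297, 2.0894622802734375), (120.79452514648438, 175.17074584960938), 0.10783228278160095) stop 86.28860842951542 gap L,R -4.513578961434689 6.309179289857411 front L,R 15.80218739095011 4.979429139658009Traceback (most recent call last):
  File "look.py", line 8, in <module>
    k=q[(abs(q[:,2]-104)<4)&(q[:,0]>(86 if n=="scene" else 84)) & (q[:,0]<140)&(abs(q[:,1])<80)]; st=np.percentile(k[:,0],1)
                                                                                                     ~~~~~~~~~~~~~^^^^^^^^^^
    return _quantile_unchecked(
        a, q, axis, out, overwrite_input, method, keepdims, weights)
    return _ureduce(a,
                    func=_quantile_ureduce_func,
    ...<5 lines>...
                    overwrite_input=overwrite_input,
                    method=method)
    r = func(a, **kwargs)
    result = _quantile(arr,
                       quantiles=q,
    ...<2 lines>...
                       out=out,
                       weights=wgt)
    slices_having_nans = np.isnan(arr[-1, ...])
                                  ~~~^^^^^^^^^
IndexError: index -1 is out of bounds for axis 0 with size 0
```

Force climbed to 14.5 N with only 0.9 mm of travel, so the right side is at the stop. Now the left.

```bash
python3 -m creep '[[0,-1,0,-0.5,0,0,0],[0,-3,0,-1.5,0,0,0],[0,-5.5,0,-2.7,0,0,0],[0,-7.5,0,-3.8,0,0,0],[0,-9.2,0,-4.6,0,0,0]]'; python3 -m creep '[[0,0,-1,0,0,0,0],[0,0,-4,0,0,0,0],[0,0,-7.5,0,0,0,0],[0,0,-10.6,0,0,0,0],[0,0,-10.6,0,0,0,0]]'
python3 look.py " -40,53,74" " -13,53,74"
```

```text
time_s: 24.05
tool_pos: [0.3758, -0.239, 0.3543]
tcp_rot: [-0.003, 0.972, 0.015, 0.234]
ft_force: [0.2, -0.3, -3.1]
finger_gap: 0.0228
time_s: 24.55
tool_pos: [0.3731, -0.1301, 0.3539]
tcp_rot: [-0.005, 0.972, 0.017, 0.233]
ft_force: [0.1, -0.7, -2.6]
finger_gap: 0.0226
[ 0.3731 -0.1301  0.3539] 24.55 [ 0.138  -0.7003 -2.631 ] gap 0.022640041296795275 end [-106.964    57.9129   73.0601] yaw/tilt [ 0.2057 -0.0516 -0.2012]
scene rect ((21.035045623779297, 2.01324462890625), (121.87527465820312, 175.3562469482422), 0.05466627702116966) stop 86.38034806130692 gap L,R -3.279517636605007 -5.399001652344808 front L,R 14.659865697911926 16.779349713651726
wrist rect ((45.5185546875, 3.7483444213867188), (72.95232391357422, 179.328125), 0.006906858179718256) stop 84.22758134516751 gap L,R -0.4104951589084749 -1.4915693888794834 front L,R 9.638076504075983 10.719150734046991
[-40.0, 53.0, 74.0] [5.8537 0.1483 2.9741] [-0.0018 -0.0906  0.1345]
[-13.0, 53.0, 74.0] [8.2575 0.154  4.2037] [-0.0018 -0.0906  0.1345]
```

```bash
python3 -m creep '[[0,1.5,0.14,0.8,0,0,0],[0,3.5,0.15,1.8,0,0,0],[0,5.5,0.15,2.7,0,0,0],[0,7.5,0.15,3.8,0,0,0],[0,8.2,0.15,4.1,0,0,0]]'; python3 -m creep '[[0,0.2,0,0.1,0,0,0],[0,0.4,0,0.2,0,0,0],[0,0.6,0,0.3,0,0,0],[0,0.8,0,0.4,0,0,0],[0,0.8,0,0.4,0,0,0]]';  python3 -c "
from fk import *
print(end_in_mould())"; python3 -m creep '[[0,0.15,0,0.08,0,0,0],[0,0.3,0,0.15,0,0,0],[0,0.3,0,0.15,0,0,0],[0,0.3,0,0.15,0,0,0],[0,0.3,0,0.15,0,0,0]]';  python3 -c "
from fk import *
print(end_in_mould())"; python3 -m creep '[[0,-1,0,-0.5,0,0,0],[0,-3,0,-1.5,0,0,0],[0,-5.5,0,-2.7,0,0,0],[0,-7.5,0,-3.8,0,0,0],[0,-9.2,0,-4.6,0,0,0]]'; python3 -m creep '[[0,0,1,0,0,0,0],[0,0,4,0,0,0,0],[0,0,7.5,0,0,0,0],[0,0,10.4,0,0,0,0],[0,0,10.4,0,0,0,0]]'
python3 look.py " -40,-53,74" " -13,-53,74"
```

```text
time_s: 25.15
tool_pos: [0.4689, -0.133, 0.3549]
tcp_rot: [-0.003, 0.972, 0.015, 0.234]
ft_force: [-0.9, 0.2, -3.1]
finger_gap: 0.0229
time_s: 25.65
tool_pos: [0.473, -0.1316, 0.3544]
tcp_rot: [-0.004, 0.973, 0.016, 0.231]
ft_force: [-6.8, -1.2, -0.6]
finger_gap: 0.0231
[-8.2437 52.383  73.0465]
time_s: 26.15
tool_pos: [0.4746, -0.1313, 0.3539]
tcp_rot: [-0.004, 0.973, 0.016, 0.229]
ft_force: [-15.4, -1.9, 4.9]
finger_gap: 0.0233
[-7.9278 52.9326 71.8879]
time_s: 26.65
tool_pos: [0.3736, -0.1346, 0.3543]
tcp_rot: [-0.003, 0.972, 0.015, 0.234]
ft_force: [0.3, 0.6, -2.1]
finger_gap: 0.0229
time_s: 27.15
tool_pos: [0.3788, -0.2419, 0.355]
tcp_rot: [-0.001, 0.972, 0.014, 0.235]
ft_force: [-0.4, 0.1, -1.9]
finger_gap: 0.0227
[ 0.3788 -0.2419  0.355 ] 27.15 [-0.3663  0.0961 -1.9305] gap 0.022701267927102767 end [-103.6625  -57.0715   74.7514] yaw/tilt [-0.3442  0.1766  0.1229]
scene rect ((21.331344604492188, 1.836761474609375), (120.92620086669922, 174.6038818359375), 0.015234436839818954) stop 86.18424052623831 gap L,R -4.5871091668498565 -6.597576033443659 front L,R 15.771349693088169 17.78181655968197
wrist rect ((45.87456130981445, 3.5821609497070312), (72.21588897705078, 179.38351440429688), 0.004319951869547367) stop 84.23072756609022 gap L,R -0.9076035516410883 -1.0251486523951314 front L,R 10.138331117731312 10.255876218485355
[-40.0, -53.0, 74.0] [5.8317 0.0622 2.9127] [ 0.0494 -0.0069 -0.0539]
[-13.0, -53.0, 74.0] [8.2373 0.0588 4.1387] [ 0.0494 -0.0069 -0.0539]
```

```bash
python3 -m creep '[[0,1.5,0.05,0.8,0,0,0],[0,3.5,0.05,1.8,0,0,0],[0,5.5,0.05,2.7,0,0,0],[0,7.5,0.05,3.8,0,0,0],[0,8.2,0.05,4.1,0,0,0]]'; python3 -m creep '[[0,0.3,0,0.15,0,0,0],[0,0.6,0,0.3,0,0,0],[0,0.9,0,0.45,0,0,0],[0,1.1,0,0.55,0,0,0],[0,1.1,0,0.55,0,0,0]]';  python3 -c "
from fk import *
print(end_in_mould())"; python3 -m creep '[[0,-1,0,-0.5,0,0,0],[0,-3,0,-1.5,0,0,0],[0,-5.5,0,-2.7,0,0,0],[0,-7.5,0,-3.8,0,0,0],[0,-9.2,0,-4.6,0,0,0]]'; python3 -m creep '[[0,0,0,0,0,0,0],[0,2,0,-4,0,0,0],[0,4,0,-8,0,0,0],[0,4.2,-2,-11,0,0,0],[0,4.2,-4,-12,0,0,0]]'
python3 look.py; python3 - <<'E'
from h import *
im,d,K,T=cap("wrist"); save(im,'wrist5.png'); p,Rc,o=tcp()
print(need([0.4782,0.1692,0.3716],tool_R(2.4))); g=np.array([0.4782,0.1692,0.3716]); ax=-tool_R(2.4).as_matrix()[:,2]
print(need(g+.13*ax+.0,tool_R(2.4)))
E
```

```text
time_s: 27.75
tool_pos: [0.4716, -0.2351, 0.3549]
tcp_rot: [-0.004, 0.972, 0.017, 0.234]
ft_force: [-0.4, -0.7, -2.3]
finger_gap: 0.0232
time_s: 28.25
tool_pos: [0.4782, -0.2353, 0.3544]
tcp_rot: [-0.005, 0.973, 0.017, 0.229]
ft_force: [-20.4, -1.4, 9.1]
finger_gap: 0.0228
[ -7.7748 -50.803   72.3467]
time_s: 28.75
tool_pos: [0.3778, -0.2388, 0.3542]
tcp_rot: [-0.003, 0.972, 0.015, 0.234]
ft_force: [-0.7, -0.0, -3.2]
finger_gap: 0.0231
time_s: 29.25
tool_pos: [0.3615, -0.1997, 0.4842]
tcp_rot: [-0.001, 0.971, 0.015, 0.237]
ft_force: [0.6, 0.0, -3.3]
finger_gap: 0.0227
[ 0.3615 -0.1997  0.4842] 29.25 [ 0.6485  0.0237 -3.2917] gap 0.02273430471874072 end [-118.6523  -13.9718  204.4544] yaw/tilt [-0.2822  0.3836 -0.0636]
scene rect ((21.089210510253906, 1.6289138793945312), (121.74124145507812, 174.87738037109375), 0.15218813717365265) stop 86.57626666430552 gap L,R -4.525312334161967 -3.8964369821530056 front L,R 16.101578998467488 15.472703646458527
(array([  6.5318, -36.4285,  15.5643]), array([ 0.3483, -0.1391, -0.3894]))
(array([  6.5637, -36.3496,   2.5646]), array([ 0.3483, -0.13
[... 251 characters left out ...]
                                                              ~~~~~~~~~~~~~^^^^^^^^^^
    return _quantile_unchecked(
        a, q, axis, out, overwrite_input, method, keepdims, weights)
    return _ureduce(a,
                    func=_quantile_ureduce_func,
    ...<5 lines>...
                    overwrite_input=overwrite_input,
                    method=method)
    r = func(a, **kwargs)
    result = _quantile(arr,
                       quantiles=q,
    ...<2 lines>...
                       out=out,
                       weights=wgt)
    slices_having_nans = np.isnan(arr[-1, ...])
                                  ~~~^^^^^^^^^
IndexError: index -1 is out of bounds for axis 0 with size 0
```

View pics/wrist5.png

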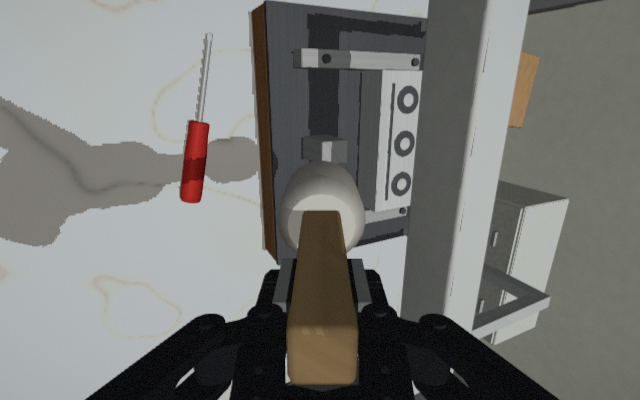

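```bash
python3 -m creep '[[0,0,-4.5,0,0,0,0],[0,0,-9,0,0,0,0],[0,0,-13.5,0,0,0,0],[0,0,-18,0.5,0,0,0],[0,0,-22,1,0.3,0,-0.4]]'; python3 -m creep '[[0,1,-4.5,0.3,0,0,0],[0,3,-9,0.8,0,0,0],[0,5,-13,1.2,0,0,0],[0,7,-14.4,1.5,0,0,0],[0,7.7,-14.4,1.5,0,0,0]]';  python3 -m creep '[[0,0,0,0,0,0,0],[0,0,0,0,0,0,0],[0,0,0,0,0,0,0],[0,0,0,0,0,0,0],[0,0,0,0,0,0,0]]'
python3 - <<'E'
from h import *
from fit import clean
import fit
g=np.array([0.4782,0.1692,0.3716]); Rt=tool_R(2.4)
R0=R.from_rotvec([-174.4147,-3.644,-41.9006],degrees=True)
print('grasp rot vs',(Rt.inv()*R0).as_rotvec(degrees=True))
p,Rc,o=tcp(); print(o["time_s"],p,need(g,R0), 'ft',o["ft_force"])
for n in ("scene","side","wrist"):
    im,d,K,T=cap(n); P=clean(cloud(d,K,T)); q=Rc.inv().apply(P-p)
    if n=='wrist': save(im,'wrist6.png')
    k=q[(np.hypot(q[:,0],q[:,1])<.036)&(q[:,2]>.25)&(q[:,2]<.295)]
    f=fit.least_squares(lambda c:np.hypot(k[:,0]-c[0]-c[2]*(k[:,2]-.27),k[:,1]-c[1]-c[3]*(k[:,2]-.27))-.03,[0,0,0,0],loss='soft_l1',f_scale=.001)
    print(n,len(k),f.x,'headtop',np.percentile(q[(np.hypot(q[:,0],q[:,1])<.02)&(q[:,2]>.2)&(q[:,2]<.34)][:,2],[50,98]))
E
```

```text
time_s: 29.9
tool_pos: [0.3588, 0.022, 0.4704]
tcp_rot: [-0.006, 0.972, 0.019, 0.233]
ft_force: [0.7, -1.0, -3.7]
finger_gap: 0.023
time_s: 30.4
tool_pos: [0.4305, 0.1699, 0.4919]
tcp_rot: [-0.006, 0.972, 0.021, 0.233]
ft_force: [-0.5, 0.3, -2.6]
finger_gap: 0.0231
time_s: 30.9
tool_pos: [0.4281, 0.1666, 0.4929]
tcp_rot: [-0.005, 0.972, 0.019, 0.234]
ft_force: [0.7, 0.7, -3.5]
finger_gap: 0.0231
grasp rot vs [0.0232 0.0175 0.0118]
30.9 [0.4281 0.1666 0.4929] (array([-1.0413, -0.0509, 13.0902]), array([ 0.0262,  0.0008, -0.1391])) ft [ 0.677   0.7377 -3.5446]
scene 371 [ 0.0003  0.0018  0.0015 -0.0087] headtop [0.2188 0.2354]
side 263 [-0.0018  0.0002  0.0033  0.0017] headtop [0.2316 0.2384]
wrist 853 [ 0.0001  0.0007 -0.0045  0.001 ] headtop [0.2345 0.2363]
```

```bash
python3 -m creep '[[0,0,0,3,0,0,0],[0,0,0,6,0,0,0],[0,0,0,8.5,0,0,0],[0,0,0,10.5,0,0,0],[0,0,0,11.5,0,0,0]]'; python3 -m creep '[[0,-0.2,0,0.4,0,0,0],[0,-0.5,0,0.8,0,0,0],[0,-0.8,0,1.2,0,0,0],[0,-0.9,0,1.4,0,0,0],[0,-0.9,0,1.4,0,0,0]]'
python3 - <<'E'
from h import *
g=np.array([0.4782,0.1692,0.3716]);R0=R.from_rotvec([-174.4147,-3.644,-41.9006],degrees=True)
p,Rc,o=tcp(); print(o["time_s"],p,need(g,R0), 'ft',o["ft_force"],o["wrist_torque"])
E
```

```text
time_s: 31.55
tool_pos: [0.4809, 0.1693, 0.3885]
tcp_rot: [-0.005, 0.973, 0.02, 0.232]
ft_force: [-0.6, -0.4, -2.0]
finger_gap: 0.0228
time_s: 32.05
tool_pos: [0.4787, 0.1694, 0.374]
tcp_rot: [-0.005, 0.972, 0.02, 0.234]
ft_force: [-0.9, -0.3, -2.6]
finger_gap: 0.0232
32.05 [0.4787 0.1694 0.374 ] (array([-0.1487,  0.0159,  0.1886]), array([ 0.0045,  0.0019, -0.0734])) ft [-0.9002 -0.3193 -2.6257] [ 0.0446  0.5474 -0.0001]
```

```bash
python3 -m creep '[[0,-0.05,0,0.06,0,0,0],[0,-0.1,0,0.13,0,0,0],[0,-0.15,0,0.19,0,0,0],[0,-0.15,0,0.19,0,0,0],[0,-0.15,0,0.19,0,0,0]]' 
python3 - <<'E'
from h import *
g=np.array([0.4782,0.1692,0.3716]);R0=R.from_rotvec([-174.4147,-3.644,-41.9006],degrees=True)
p,Rc,o=tcp(); print(o["time_s"],p,need(g,R0), 'ft',o["ft_force"],o["wrist_torque"])
E
```

```text
time_s: 32.55
tool_pos: [0.4785, 0.1694, 0.3718]
tcp_rot: [-0.005, 0.972, 0.02, 0.234]
ft_force: [-1.3, -0.1, 0.2]
finger_gap: 0.0229
32.55 [0.4785 0.1694 0.3718] (array([-0.0399,  0.0169,  0.0062]), array([-0.0016, -0.0292, -0.0869])) ft [-1.322  -0.1458  0.2474] [-0.1049  0.5519  0.0002]
```

The cradle now carries the mallet's weight, so I release and back out along the axis.

```bash
python3 -m creep '[[0,-0.06,0,0.03,0,0,0],[0,-0.06,0,0.03,0,0,0],[0.35,-0.06,0,0.03,0,0,0],[0.6,-0.06,0,0.03,0,0,0],[1,-0.06,0,0.03,0,0,0]]' 20;  python3 -m creep '[[1,0,0,0,0,0,0],[1,0,0,0,0,0,0],[1,0,0,0,0,0,0],[1,0,0,0,0,0,0],[1,0,0,0,0,0,0]]'; python3 -m creep '[[1,0,0,-1,0,0,0],[1,0,0,-3.5,0,0,0],[1,0,0,-7,0,0,0],[1,0,0,-10,0,0,0],[1,0,0,-12,0,0,0]]';python3 -m creep '[[1,-2,0,-1,0,0,0],[1,-5,0,-2,0,0,0],[1,-8,0,-2,0,0,0],[1,-10,0,-2,0,0,0],[1,-10,0,-2,0,0,0]]'
python3 - <<'E'
from fit import *
np.set_printoptions(precision=4,suppress=True)
for n in ("scene","side"):
    im,d,K,T=cap(n); save(im,n+'7.png'); P=clean(cloud(d,K,T))
    M=P[(abs(P[:,0]-.57)<.09)&(abs(P[:,1]-.174)<.05)&(P[:,2]>.172)&(P[:,2]<.268)]
    f=fit_mallet(M); print(n,len(M),f.x[:2],np.degrees(f.x[2]),np.median(abs(mallet_res(M,np.array([*f.x[:2],.09]),f.x[2])[0])))
a=cv2.imread('pics/scene7.png')[150:350,120:420]; b=cv2.imread('pics/side7.png')[100:300,190:490]
cv2.imwrite('pics/fin.png',cv2.resize(np.vstack([a,b]),None,fx=1.5,fy=1.5)); print(tcp()[2]['time_s'])
E
```

```text
time_s: 33.05
tool_pos: [0.4783, 0.1694, 0.3709]
tcp_rot: [-0.005, 0.972, 0.02, 0.234]
ft_force: [0.4, 1.0, 0.4]
finger_gap: 0.0581
time_s: 33.55
tool_pos: [0.4781, 0.1693, 0.3709]
tcp_rot: [-0.005, 0.972, 0.02, 0.233]
ft_force: [0.2, 0.3, -0.5]
finger_gap: 0.0856
time_s: 34.05
tool_pos: [0.4226, 0.1669, 0.4808]
tcp_rot: [-0.006, 0.972, 0.02, 0.235]
ft_force: [0.8, 0.3, -1.0]
finger_gap: 0.0852
time_s: 34.55
tool_pos: [0.3232, 0.1625, 0.4497]
tcp_rot: [-0.005, 0.972, 0.02, 0.233]
ft_force: [0.9, 0.1, 0.5]
finger_gap: 0.0853
scene 369 [0.6215 0.1739] 2.3097850818145087 0.0010456328561609385
side 276 [0.7769 0.6236] 256.6747717440127 0.0
34.65
```

View pics/fin.png

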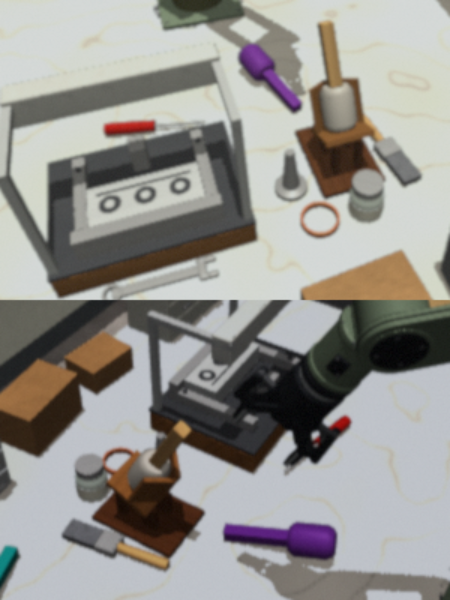

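```bash
python3 -c "
from h import *
print(manip.close_job())"
```

```text
the job is handed in; nothing more can be done
None
```

The insert is home against the stop bar and the white mallet is back in its cradle. I handed the job in at about 35 s of the 72 s allowed.

**What I did:** I gripped the mallet along its leaning handle and reached in under the lamp bar. I then walked the insert back about 36 mm, pressing the left and right of its front face in turn. These were slow light pushes of roughly 4–11 N rather than sharp blows, with firmer seating presses at the end.

**Last checks:**
- **Seating:** the last press on each side gave 15 N (left) and 20 N (right), stopping at the same depth to within 0.2 mm.
- **Squareness:** just before the last press on the right, the wrist camera put the two sides of the front face 0.1 mm apart. The last picture shows the insert against the bar.
- **Mallet:** the scene camera puts it within 1 to 2 mm of its starting pose. The gripper released cleanly and was clear of everything.
- **Other things:** in the last picture the bystanders and the purple mallet look unmoved. I did not measure them.

**What failed or disagreed:**
- The wrist and scene cameras differed by 4 to 5 mm along the mould. I judged the seating by gaps within one view and by force.
- The scene camera's gap reading stopped being usable near the end, because the insert and stop bar ran together.
- The side camera's final fit of the mallet did not converge, so its return rests on the scene camera's fit and the picture.

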